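# Set out the right-foot lasts in pair order

### The arm

A 6-joint arm with a two-finger parallel gripper is mounted at the origin on the work surface. World frame = base frame: x ahead of the robot, y to its left, z up, the work surface at z = 0. Lengths are in m, angles in rad, forces in N, time in s.
With the tool pointing down it reaches from about 0.3 to 0.875 m from the base axis. Payload 6.4 kg.
Tool frame: the origin (TCP) lies between the finger pads; the fingertips stand 25 mm ahead of it and the grasp point (between the pads) lies 6 mm ahead of it; z points along the fingers, y is the line along which they close (so a half turn about z gives the same grasp; the last joint's range is limited). The gripper opens to 85 mm and grips with 20 to 120 N. Pads are 22 mm wide; open, the fingers measure 114 mm over their backs; the gripper's body (76 mm by 85 mm) begins 54 mm behind the grasp point. The pads swing forward as they close: fully open they stand 13 mm farther back than shut.
Start: joints at [0.931, 0.181, 1.607, -0, 1.354, -0.206], TCP at [0.242, 0.522, 0.231] pointing down, gripper open.
Joint ranges: [-2.99, 2.99], [-0.89, 2.07], [0.3, 2.58], [-1.14, 4.28], [0, 2.63], [-3.12, 3.12]. Speed limits (rad/s): [2.57, 2.57, 3.01, 3.14, 3.14, 3.14].

### API

Orientations are given as a unit quaternion [w, x, y, z].
In Python, from bench import ctrl gives the robot as it stands.
- The arm moves only by the tool servo_tool, never from a script. Its argument "series" is text: rows parted by semicolons, each of 7 numbers parted by spaces: the gripper command: -1 is fully open, 1 is shut, values between are in proportion, then the shift along the tool's x, y, z in m, then the turn, a rotation vector about the tool's x, y, z in degrees. A call has 1 to 12 rows; each row is the pose to reach, as a shift and turn from the pose commanded when the call began, along the tool's axes at that moment; what a row does not reach only later rows make up. A row lasts 1/12 s, in which the tool goes at most 41.7 mm and 7.16 degrees, less where a joint would pass 70% of its speed; a pose out of reach is approached as far as the arm can. A call with a gripper value outside its range is refused whole. The fingers move at their own pace and stop on an object; the grip force is fixed at half the most. Time passes only in rows, so rows that repeat a pose let the fingers close. It gives the time, the measured TCP pose, the force, the opening and the grip force at its end, in the units of the state.
- ctrl.get_obs(): the state, without advancing time (a new reading comes with each control period).
- ctrl.camera(name): name is "side" or "top" or "wrist"; returns a dict with "img" (400x640x3 uint8, red, green, blue), "z_map" (400x640 float32, m along the optical axis (not along the pixel's ray), 0 where there is no reading), "fovy" (degrees; the focal length in pixels is half the picture's height over the tangent of half this angle, whatever the lens; pixels are square), "cx", "cy" (the principal point, pixels), "k1" (the pictures are not rectified: a ray, as slopes to the right and down, at radius r is drawn at 1 + k1 r^2 times it, then the intrinsics apply), "extrinsics" (4x4, takes a point from camera to world coordinates); the wrist camera has in their place "T_tool_cam" (4x4, takes a point from camera to tool coordinates, whose origin is the TCP and whose axes are the flange's). Camera axes: x right, y down, z forward; pixel columns grow to the right and rows downward; lengths in m; the calibration is good to about 2 mm. A picture is of the moment at which its call begins: read the wrist's pose just before it.
- ctrl.hand_in(): hands the job in; it is judged then, once.
The state is a dict: "time_s": time; "q": joint angles; "dq": joint speeds; "joint_efforts": joint torques, N m; "eef_pos": TCP position; "eef_rot": TCP orientation; "wrist_force": force on the tool from outside, world axes, zero at the start; "torque": the same for the moment, N m; "opening": opening from 0.0 (shut) to 1.0 (fully open); "grasp_force": force on a finger pad.
Only numpy, scipy, OpenCV 4.12 (cv2) and the standard library are available. Lean on these libraries where they do the work, as an engineer would, in place of code of your own. Each camera call takes 0.05 s, during which the arm holds its last target. There are 200 camera calls.

### The job

Four pairs of infant shoe lasts stand in the far store rack: the left-foot lasts in its back row and, in front of each, its right-foot mate. Move the four right-foot lasts to the empty bench rack near you, in the same order from left to right, one to a bay, each standing upright on its sole and straight in the middle of its bay, so that the pairs can be matched again. Never tip a last over, and leave the left-foot lasts standing where they are.

Things in the scene. Friction and masses are not known exactly. Their poses are not given: they have to be found in the camera images.
- store_rack: Far rack, dark wood, fixed, 392 wide, 290 deep, 2 rows x 4 bays. Origin on the table under the middle of its front row (nearer the robot); x away from robot, y left, z up. Bay centres y = +138, +46, -46, -138 mm; x = 0 (front row), 145 (back row). Floor at z 10; partitions between columns 6 thick, top z 24; end cheeks at y +-190, 12 thick, top z 48; dowel along the back edge, top z 41.
- bench_rack: Near rack, dark wood, fixed, empty, 392 wide, 140 deep, one row of 4 bays 86 wide, open in front and behind. Origin on the table under its middle; x away from robot, y left, z up. Bay centres x = 0, y = +138, +46, -46, -138 mm (left to right). Floor at z 10; partitions 6 thick, top z 24; end cheeks at y +-190, 12 thick, top z 48.
- right_small: Right-foot infant shoe last, beech, loose, about 90 g: smallest, 98 mm long, 45 wide, 52 tall, rounded toe, low ankle. In the store rack's front row. Origin under the sole at mid length; z up, x from toe to heel (toe, -x, roughly towards the robot), y across. Ankle has upright sides, 26 thick in y: grip it across y at x +15, z 40 mm (near its balance point).
- right_boot: Right-foot infant shoe last, beech, loose, about 140 g: boot, 106 mm long, 50 wide, 78 tall, broad rounded toe and the tallest ankle. In the store rack's front row. Origin under the sole at mid length; z up, x from toe to heel (toe, -x, roughly towards the robot), y across. Ankle has upright sides, 30 thick in y: grip it across y at x +16, z 62 mm (near its balance point).
- right_slim: Right-foot infant shoe last, beech, loose, about 110 g: slim, 115 mm long, 40 wide, 56 tall, narrow pointed toe, low ankle. In the store rack's front row. Origin under the sole at mid length; z up, x from toe to heel (toe, -x, roughly towards the robot), y across. Ankle has upright sides, 26 thick in y: grip it across y at x +17, z 42 mm (near its balance point).
- right_long: Right-foot infant shoe last, beech, loose, about 160 g: longest, 124 mm long, 48 wide, 72 tall, broad square toe, tall ankle. In the store rack's front row. Origin under the sole at mid length; z up, x from toe to heel (toe, -x, roughly towards the robot), y across. Ankle has upright sides, 32 thick in y: grip it across y at x +19, z 56 mm (near its balance point).
- left_small: Left-foot mate (mirror image) of right_small, loose: 98 mm long, 52 tall, rounded toe, low ankle; same origin and axes. Stands in the store rack's back row, behind its mate, and stays there.
- left_boot: Left-foot mate (mirror image) of right_boot, loose: 106 mm long, 78 tall, broad rounded toe and the tallest ankle; same origin and axes. Stands in the store rack's back row, behind its mate, and stays there.
- left_slim: Left-foot mate (mirror image) of right_slim, loose: 115 mm long, 56 tall, narrow pointed toe, low ankle; same origin and axes. Stands in the store rack's back row, behind its mate, and stays there.
- left_long: Left-foot mate (mirror image) of right_long, loose: 124 mm long, 72 tall, broad square toe, tall ankle; same origin and axes. Stands in the store rack's back row, behind its mate, and stays there.
Mind the look-alikes: they are no part of the job. Leave any black or green look-alike of the right_long alone.

How it is judged:
By the outcome, as a careful person would: the job done as asked, in the order asked, and still so for the second after the job is handed in, with the robot touching nothing.
It also fails if it takes over 106 s, if anything falls off the work surface, if the arm or the gripper's body presses on something with over 40 N, if the wrist force passes 120 N, or if a joint passes its speed limit or range.

## Working session

There is one attempt and no reset: what is moved stays moved. The work goes in short steps, Python scripts to look and compute and a tool call to move; the robot and the scene stay as the last step left them, time stands still between calls to the robot, and variables do not carry over. Pictures are saved under pics/ and viewed, at most 14 in all, crops included, and the job is handed in when it is done.

Besides the shell and the picture viewer there is one more tool, called after "Request:" as name(argument=value, ...) on one line, values as JSON. servo_tool: Moves the arm, as the interface text tells. Its arguments: {"type":"object","properties":{"series":{"type":"string"}},"required":["series"]}

```bash
mkdir -p pics; ls; cat > h.py <<'E'
import numpy as np, cv2
from bench import ctrl
from scipy.spatial.transform import Rotation as R
def cam(n):
    o=ctrl.get_obs(); c=ctrl.camera(n)
    if n=='wrist':
        T=np.eye(4); q=o['eef_rot']; T[:3,:3]=R.from_quat([q[1],q[2],q[3],q[0]]).as_matrix(); T[:3,3]=o['eef_pos']
        c['extrinsics']=T@np.array(c['T_tool_cam'])
    return c
def cloud(c):
    h,w=c['z_map'].shape; f=h/2/np.tan(np.radians(c['fovy'])/2)
    K=np.array([[f,0,c['cx']],[0,f,c['cy']],[0,0,1]])
    u,v=np.meshgrid(np.arange(w),np.arange(h))
    p=cv2.undistortPoints(np.stack([u,v],-1).reshape(-1,1,2).astype(float),K,np.array([c['k1'],0,0,0.])).reshape(h,w,2)
    z=c['z_map'][...,None]
    P=np.concatenate([p*z,z],-1); E=np.array(c['extrinsics'])
    W=P@E[:3,:3].T+E[:3,3]; W[c['z_map']==0]=np.nan
    return W
def save(n,im): cv2.imwrite(f'pics/{n}.png',im[...,::-1])
E
python3 - <<'E'
from h import *
print({k:np.round(v,3) if not isinstance(v,str) else v for k,v in ctrl.get_obs().items()})
for n in('top','side'):
    c=cam(n); save(n,c['img']); print(n,c['fovy'],c['k1'],np.round(c['extrinsics'],3)); np.save(n,cloud(c)); np.save(n+'i',c['img'])
E
```

```text
pics
{'time_s': np.float64(0.0), 'q': array([ 0.931,  0.182,  1.608,  0.   ,  1.354, -0.206]), 'dq': array([-0.   , -0.   , -0.001,  0.002,  0.001, -0.001]), 'joint_efforts': array([ 1.0000e-03, -4.4487e+01, -3.5135e+01, -0.0000e+00,  9.0000e-03,
        0.0000e+00]), 'eef_pos': array([0.241, 0.521, 0.23 ]), 'eef_rot': array([-0.   ,  0.215,  0.977, -0.001]), 'wrist_force': array([ 0.286, -0.07 , -0.054]), 'torque': array([ 0.034,  0.014, -0.044]), 'grasp_force': np.float64(0.0), 'opening': np.float64(0.999)}
top 51.00148686314449 -0.07088131330881098 [[-1.400e-02 -9.870e-01  1.630e-01  3.420e-01]
 [-1.000e+00  1.400e-02  1.000e-03  1.180e-01]
 [-3.000e-03 -1.630e-01 -9.870e-01  1.137e+00]
 [ 0.000e+00  0.000e+00  0.000e+00  1.000e+00]]
side 45.9426468897196 -0.10487110864611161 [[ 0.829 -0.272  0.488  0.008]
 [-0.558 -0.442  0.702 -0.593]
 [ 0.025 -0.855 -0.518  0.58 ]
 [ 0.     0.     0.     1.   ]]
```

View pics/top.png

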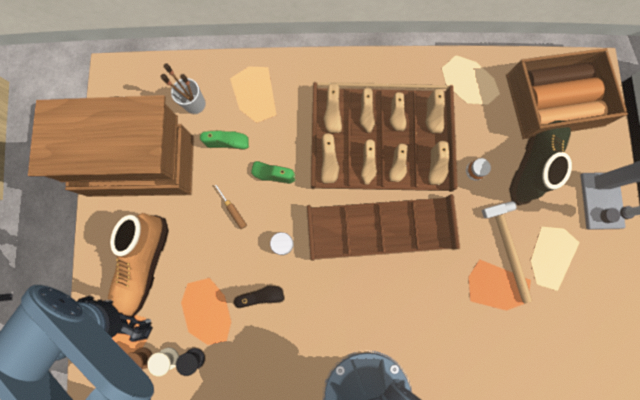

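View pics/side.png

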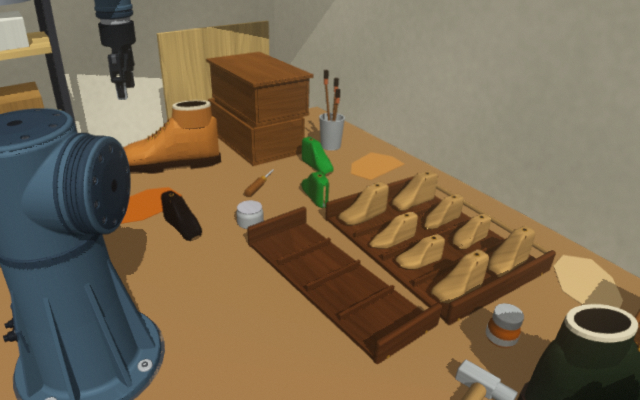

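The top view shows the store rack spanning px (312,82)–(455,190), with eight beech lasts in it. The bench rack spans (308,196)–(459,259). The green and black look-alikes lie outside both racks. The side view agrees.

```bash
cat > m.py <<'E'
from h import *
def lasts(W,img,box):
    hsv=cv2.cvtColor(img,cv2.COLOR_RGB2HSV)
    x0,x1,y0,y1=box
    m=(hsv[...,2]>120)&(W[...,2]>.02)&(W[...,0]>x0)&(W[...,0]<x1)&(W[...,1]>y0)&(W[...,1]<y1)
    n,l,s,c=cv2.connectedComponentsWithStats(m.astype(np.uint8))
    out=[]
    for i in range(1,n):
        if s[i,4]<100: continue
        P=W[l==i]; out.append((c[i],P))
    return out
def rect(P):
    (c,d,a)=cv2.minAreaRect((P[:,:2]*1000).astype(np.float32)); return np.round(c,1),np.round(d,1),round(a,1)
E
python3 - <<'E'
from m import *
for n in('top','side'):
    W=np.load(n+'.npy');img=np.load(n+'i.npy')
    print(n,'table z',np.nanmedian(W[340:390,200:300,2]) if n=='top' else '')
    for c,P in lasts(W,img,(.3,.85,-.3,.25)):
        zt=np.percentile(P[:,2],98); T=P[P[:,2]>zt-.006]
        print(np.round(c),len(P),'ztop',round(zt*1e3),'rect',*rect(P),'| top',np.round(T[:,:2].mean(0)*1e3),*rect(T),len(T))
    hsv=cv2.cvtColor(img,cv2.COLOR_RGB2HSV)
    m=(hsv[...,2]<120)&(W[...,2]>.03)&(W[...,2]<.06)&(W[...,0]>.25)&(W[...,0]<.85)&(W[...,1]>-.3)&(W[...,1]<.3)
    k,l,s,cc=cv2.connectedComponentsWithStats(m.astype(np.uint8))
    for i in range(1,k):
        if s[i,4]>40: print('dark',np.round(cc[i]),s[i,4],*rect(W[l==i]),round(np.median(W[l==i][:,2])*1e3))
E
```

```text
top table z -0.000415475490266104
[383. 108.] 2366 ztop 88 rect [687. -63.] [390.2 300. ] 88.5 | top [ 780. -113.] [781.3 -66.5] [309.1  51.7] 86.5 243
[398. 113.] 398 ztop 64 rect [ 750.2 -101.8] [95.1 41.9] 7.8 | top [ 776. -105.] [ 776.  -104.8] [22.7 42.9] 86.3 112
[329. 160.] 666 ztop 84 rect [619.2  83.9] [ 45.8 124.5] 89.3 | top [649.  90.] [649.8  88.8] [53.6 29.5] 4.6 183
[369. 162.] 468 ztop 67 rect [611.1 -21.6] [ 38.1 113. ] 86.9 | top [638. -21.] [639.3 -21.3] [23.8 55.8] 89.6 158
[440. 164.] 560 ztop 90 rect [ 599.6 -210.9] [ 45.8 105. ] 79.6 | top [ 629. -208.] [ 629.7 -208.1] [27.1 46. ] 88.6 162
[399. 164.] 418 ztop 64 rect [ 605.4 -104.4] [41.5 96. ] 73.5 | top [ 631. -104.] [ 629.7 -104.4] [24.4 47.7] 86.2 126
[282. 172.] 235 ztop 74 rect [580.5 213.2] [65.8 28.3] 76.3 | top [579. 212.] [580.2 211.9] [54.5 28.3] 76.3 173
[455. 219.] 118 ztop 52 rect [ 447.  -242.1] [142.7   9.3] 3.8 | top [ 451. -240.] [ 446.9 -241. ] [142.7   7.2] 3.8 96
[311. 233.] 160 ztop 51 rect [423.1 138.5] [144.1  10.3] 3.5 | top [419. 138.] [422.8 137.7] [143.    7.6] 3.4 119
[282. 243.] 4
[... 956 characters left out ...]
35.7 110.5] 83.2 | top [634. -23.] [636.2 -22.4] [22.9 57.9] 87.3 160
[423. 252.] 939 ztop 62 rect [627.9 -97.7] [136.8  53.3] 8.2 | top [ 628. -108.] [ 629.8 -107.1] [26.2 47.2] 82.1 170
[463. 276.] 1458 ztop 87 rect [ 644.8 -197.4] [191.4  53.7] 11.6 | top [ 625. -212.] [ 627.8 -210. ] [47.1 27.4] 3.1 218
dark [315. 187.] 195 [567.4 223.8] [87.4 14.3] 88.7 44
dark [399. 185.] 188 [756.9 109.1] [41.3 90.7] 87.8 42
dark [342. 201.] 286 [592.3 118.5] [34.  97.8] 87.8 43
dark [185. 214.] 263 [266.3 257.7] [32.8 39. ] 5.7 43
dark [276. 221.] 569 [424.1 138.7] [145.3  14.8] 3.6 42
dark [501. 281.] 1236 [ 678.1 -241. ] [293.4  50.4] 1.6 44
dark [408. 327.] 874 [ 445.2 -239.2] [145.9  13.6] 3.6 45
```

Every last's top matches its given height plus the 10 mm floor: long 82, slim 66, small 62, boot 88 mm. From left to right the order is long, slim, small, boot. The bench cheeks are 380 mm apart, as specified, and the rack is yawed about 3.4°. Next I'll go above the store rack for a closer look.

```bash
cat > t.py <<'E'
import sys
from h import *
# targets: x y z(mm) yaw(deg) ; prints tool-frame shift and rotvec
o=ctrl.get_obs(); q=o['eef_rot']; A=R.from_quat([q[1],q[2],q[3],q[0]]); p=np.array(o['eef_pos'])
print('t',round(float(o['time_s']),2),'p',np.round(p*1e3,1),'tilt',np.round(A.as_matrix()[:,2],3),'open',round(float(o['opening'])*85,1),'gf',round(float(o['grasp_force']),1),'F',np.round(o['wrist_force'],1))
for a in sys.argv[1:]:
    x,y,z,w=map(float,a.split(','))
    B=R.from_euler('z',w,degrees=True)*R.from_quat([0,1,0,0])
    print(a,'->',np.round(A.inv().apply(np.array([x,y,z])/1e3-p),4),np.round(np.degrees((A.inv()*B).as_rotvec()),2))
E
python3 t.py 241,521,330,0 560,-60,340,0; python3 -c "
from h import *;print(np.round(ctrl.camera('wrist')['T_tool_cam'],3))"
```

```text
t 0.1 p [241.4 521.4 230.4] tilt [-0.001 -0.001 -1.   ] open 84.8 gf 0.0 F [ 0.3 -0.1  0.5]
241,521,330,0 -> [ 0.0002 -0.0006 -0.0996] [ -0.08  -0.04 -24.86]
560,-60,340,0 -> [-0.5334 -0.3937 -0.1092] [ -0.08  -0.04 -24.86]
[[ 0.001 -0.948 -0.318  0.081]
 [ 1.     0.     0.001 -0.   ]
 [-0.001 -0.318  0.948 -0.143]
 [ 0.     0.     0.     1.   ]]
```

Request:
servo_tool(series="-0.3 0 0 -0.04 0 0 0; -0.3 0 0 -0.08 0 0 -5; -0.3 -0.02 -0.015 -0.11 0 0 -10; -0.3 -0.05 -0.037 -0.11 0 0 -15; -0.3 -0.085 -0.063 -0.11 0 0 -20; -0.3 -0.12 -0.089 -0.11 0 0 -24.9; -0.3 -0.155 -0.115 -0.11 0 0 -24.9; -0.3 -0.19 -0.14 -0.11 0 0 -24.9; -0.3 -0.225 -0.166 -0.11 0 0 -24.9; -0.3 -0.26 -0.192 -0.11 0 0 -24.9; -0.3 -0.29 -0.214 -0.11 0 0 -24.9; -0.3 -0.32 -0.236 -0.11 0 0 -24.9")

```text
time_s: 1.15
eef_pos: [0.4322, 0.173, 0.3412]
eef_rot: [0.0, -0.0, 1.0, 0.0]
wrist_force: [0.9, 1.5, 0.3]
opening: 0.651
grasp_force: 0.0
```

```bash
python3 t.py 560,-60,340,0
```

```text
t 1.15 p [432.2 173.  341.2] tilt [ 0.  0. -1.] open 55.3 gf 0.0 F [0.9 1.5 0.3]
560,-60,340,0 -> [-0.1276 -0.2331  0.0012] [0.01 0.01 0.05]
```

Request:
servo_tool(series="-0.3 -0.018 -0.033 0 0 0 0; -0.3 -0.036 -0.066 0 0 0 0; -0.3 -0.054 -0.099 0 0 0 0; -0.3 -0.072 -0.132 0 0 0 0; -0.3 -0.09 -0.165 0 0 0 0; -0.3 -0.108 -0.198 0 0 0 0; -0.3 -0.12 -0.22 0 0 0 0; -0.3 -0.12 -0.22 0 0 0 0; -0.3 -0.12 -0.22 0 0 0 0")

```text
time_s: 1.9
eef_pos: [0.552, -0.0461, 0.3403]
eef_rot: [-0.001, 0.001, 1.0, 0.0]
wrist_force: [-0.5, -0.0, -0.4]
opening: 0.651
grasp_force: 0.0
```

```bash
python3 - <<'E'
from m import *
o=ctrl.get_obs(); print(np.round(o['eef_pos'],4),np.round(o['dq'],3))
c=cam('wrist'); save('w1',c['img']); W=cloud(c); np.save('w1',W); np.save('w1i',c['img']); print(c['fovy'])
E
```

```text
[ 0.552  -0.0461  0.3403] [ 0.04  -0.031  0.022  0.009  0.007  0.006]
65.01627411753489
```

View pics/w1.png

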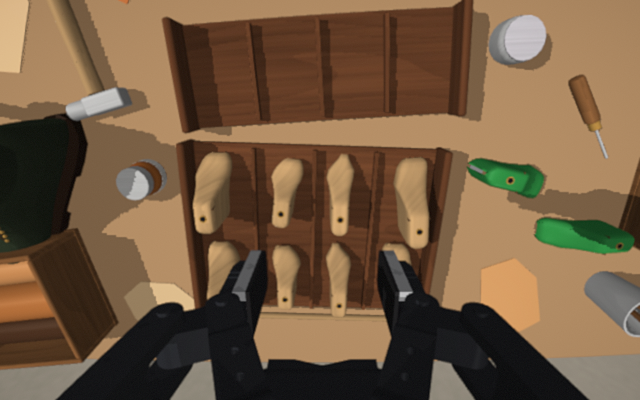

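The wrist view shows the front row clear of the fingers. The ankles end at about (203,218) boot, (282,212) small, (340,218) slim and (413,228) long. The bench rack, above them, is empty. Next I'll measure the ankle axis and the toe and heel extents.

```bash
python3 - <<'E'
from m import *
W=np.load('w1.npy'); img=np.load('w1i.npy')
hsv=cv2.cvtColor(img,cv2.COLOR_RGB2HSV)
print('floor z', np.nanmedian(W[60:110,270:310,2]),'table',np.nanmedian(W[133:137,300:400,2]))
base=(hsv[...,2]>110)&(hsv[...,1]<150)
for n,(u0,u1,v0,v1),zg,gx,th,L in [('long',(390,434,150,252),.066,19,32,124),('slim',(320,360,150,240),.052,17,26,115),('small',(264,308,150,232),.05,15,26,98),('boot',(188,236,145,238),.072,16,30,106)]:
    s=np.s_[v0:v1,u0:u1]; w=W[s].reshape(-1,3); m=(w[:,2]>.02)&base[s].ravel()
    P=w[m]; zt=np.percentile(P[:,2],97)
    T=P[P[:,2]>zt-.008]
    r=rect(T); a=r[2] if r[1][0]>r[1][1] else r[2]-90
    T2=P[P[:,2]>zg-.006]; r2=rect(T2)
    for ang in (a,):
        d=np.array([np.cos(np.radians(a)),np.sin(np.radians(a))]); e=np.array([-d[1],d[0]])
        t=P[:,:2]@d*1e3; l=T[:,:2]@e*1e3
        lo,hi=np.percentile(t,[.5,99.5]); mid=(lo+hi)/2
        # gripping point
        yl=(l.min()+l.max())/2
        g=d*(mid+gx)+e*yl
    print(n,'zt',round(zt*1e3),'top',*r,'mid',*r2,'yaw',round(a,1),'len',round(hi-lo,1),L,'thick',round(np.ptp(l),1),th,'grip',np.round(g,1),'toptip',np.round(T[:,:2].mean(0)*1e3,1))
# racks
dk=(hsv[...,2]<110)
for n,s in [('bR',np.s_[15:132,160:192]),('bL',np.s_[0:118,450:472]),('sR',np.s_[138:340,176:210]),('sL',np.s_[145:340,425:450])]:
    w=W[s].reshape(-1,3); m=(w[:,2]>.036)&(w[:,2]<.054)&~base[s].ravel(); print(n,m.sum(),*rect(w[m]),round(np.median(w[m][:,2])*1e3))
E
```

```text
floor z 0.009828650679976542 table 0.00018253442942428588
long zt 83 top [651.  89.] [58.5 29.3] 4.4 mid [645.  88.] [72.1 32.1] 1.7 yaw 4.4 len 147.6 124 thick 29.3 32 grip [653.4  89.2] toptip [648.1  88.1]
slim zt 67 top [639.1 -20.4] [56.9 24.7] 0.5 mid [633.5 -20.4] [27.6 68.1] 89.6 yaw 0.5 len 107.7 115 thick 24.7 26 grip [628.3 -20.5] toptip [637.  -21.1]
small zt 63 top [ 631.8 -105.8] [24.4 50. ] 82.8 mid [ 626.  -103.4] [29.4 61.3] 87.7 yaw -7.2 len 93.7 98 thick 24.4 26 grip [ 623.2 -104.7] toptip [ 629.5 -105.2]
boot zt 89 top [ 628.1 -209.3] [27.4 49.8] 89.5 mid [ 624.5 -208.6] [29. 57.] 89.8 yaw -0.5 len 100.4 106 thick 27.4 30 grip [ 618.2 -209.3] toptip [ 626.7 -207.7]
bR 1163 [ 446.7 -236.6] [143.3  10.9] 3.6 47
bL 1320 [426.6 140. ] [142.4  12.7] 3.8 47
sR 1469 [ 672. -245.] [ 20.7 278. ] 88.0 47
sL 1326 [662.  120.9] [ 30.2 233.4] 88.0 47
```

```bash
python3 t.py 638,88,150,4.4 638,88,70,4.4
```

```text
t 1.95 p [551.7 -44.9 340.6] tilt [-0.001  0.001 -1.   ] open 55.4 gf 0.0 F [-0.8  0.6  0.6]
638,88,150,4.4 -> [-0.0866  0.1328  0.1906] [ 0.05 -0.08 -4.41]
638,88,70,4.4 -> [-0.0867  0.1327  0.2706] [ 0.05 -0.08 -4.41]
```

Request:
servo_tool(series="-0.3 -0.014 0.022 0.02 0 0 -2; -0.3 -0.029 0.045 0.045 0 0 -4.4; -0.3 -0.043 0.066 0.07 0 0 -4.4; -0.3 -0.058 0.089 0.1 0 0 -4.4; -0.3 -0.072 0.11 0.13 0 0 -4.4; -0.3 -0.082 0.127 0.155 0 0 -4.4; -0.3 -0.0865 0.133 0.18 0 0 -4.4; -0.3 -0.0865 0.133 0.19 0 0 -4.4; -0.3 -0.0865 0.133 0.19 0 0 -4.4; -0.3 -0.0865 0.133 0.19 0 0 -4.4")

```text
time_s: 2.78
eef_pos: [0.6378, 0.0885, 0.1517]
eef_rot: [-0.0, -0.039, 0.999, -0.0]
wrist_force: [-0.4, -0.3, 0.2]
opening: 0.653
grasp_force: 0.0
```

```bash
python3 t.py 638,88,70,4.4; python3 -c "
from h import *; c=cam('wrist'); save('w2',c['img'])"
```

```text
t 2.78 p [637.8  88.5 151.7] tilt [-0.001 -0.    -1.   ] open 55.5 gf 0.0 F [-0.4 -0.3  0.2]
638,88,70,4.4 -> [-0.0002 -0.0005  0.0817] [-0.01 -0.03  0.1 ]
```

View pics/w2.png

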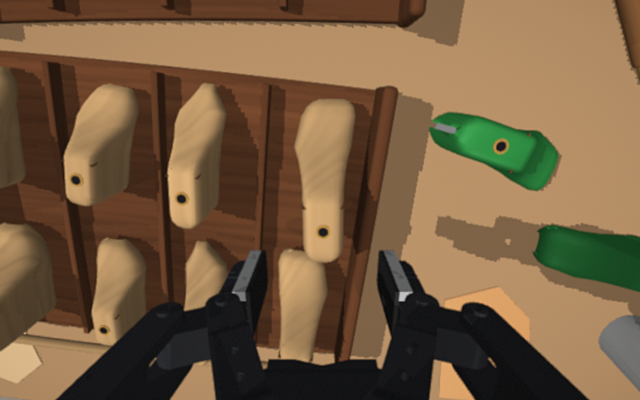

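The long last's ankle is at (322,232), upright in the image and centred between the fingers. I'll descend and grip.

Request:
servo_tool(series="-0.3 0 0 0.025 0 0 0; -0.3 0 0 0.05 0 0 0; -0.3 0 0 0.07 0 0 0; -0.3 0 0 0.0815 0 0 0; -0.3 0 0 0.0815 0 0 0; 0.6 0 0 0.0815 0 0 0; 0.6 0 0 0.0815 0 0 0; 0.6 0 0 0.0815 0 0 0; 0.6 0 0 0.0815 0 0 0; 0.6 0 0 0.0815 0 0 0; 0.6 0 0 0.0815 0 0 0")

```text
time_s: 3.75
eef_pos: [0.6404, 0.0881, 0.0725]
eef_rot: [0.002, -0.039, 0.999, -0.0]
wrist_force: [-0.2, 0.6, 7.2]
opening: 0.355
grasp_force: 60.1
```

```bash
python3 t.py 638,88,150,4.4 446,89.2,150,3.45  446,89.2,71,3.45
```

```text
t 3.75 p [640.4  88.1  72.5] tilt [ 0.005 -0.    -1.   ] open 30.2 gf 60.1 F [-0.2  0.6  7.2]
638,88,150,4.4 -> [ 0.002   0.     -0.0776] [-0.03  0.26  0.05]
446,89.2,150,3.45 -> [ 0.1933  0.0161 -0.0784] [-0.03  0.26  1.  ]
446,89.2,71,3.45 -> [0.1937 0.0162 0.0006] [-0.03  0.26  1.  ]
```

Request:
servo_tool(series="0.6 0 0 -0.015 0 0 0; 0.6 0 0 -0.035 0 0 0; 0.6 0 0 -0.055 0 0 0; 0.6 0.01 0 -0.07 0 0 0; 0.6 0.03 0.002 -0.078 0 0 0.5; 0.6 0.055 0.005 -0.078 0 0 1; 0.6 0.08 0.007 -0.078 0 0 1; 0.6 0.11 0.009 -0.078 0 0 1; 0.6 0.14 0.012 -0.078 0 0 1; 0.6 0.165 0.014 -0.078 0 0 1; 0.6 0.183 0.015 -0.078 0 0 1; 0.6 0.192 0.016 -0.078 0 0 1")

```text
time_s: 4.75
eef_pos: [0.4435, 0.0894, 0.1478]
eef_rot: [-0.0, -0.03, 1.0, -0.0]
wrist_force: [-0.4, -0.3, -1.5]
opening: 0.35
grasp_force: 59.7
```

```bash
python3 t.py 446,89.2,150,3.45  446,89.2,72,3.45; python3 - <<'E'
from m import *
c=cam('side'); save('s2',c['img'][100:400,150:550]);W=cloud(c)
c=cam('top'); W2=cloud(c)
for W,n in((W,'side'),(W2,'top')):
    m=(W[...,2]>.07)&(W[...,2]<.097)&(W[...,0]<.56)&(W[...,0]>.33)&(W[...,1]>.04)&(W[...,1]<.16)
    P=W[m]; print(n,len(P),rect(P),np.percentile(P[:,2],[1,5]))
E
```

```text
t 4.75 p [443.5  89.4 147.8] tilt [-0.001 -0.    -1.   ] open 29.7 gf 59.7 F [-0.4 -0.3 -1.5]
446,89.2,150,3.45 -> [-0.0025 -0.0003 -0.0022] [-0.   -0.04  0.02]
446,89.2,72,3.45 -> [-0.0025 -0.0003  0.0758] [-0.   -0.04  0.02]
side 131 (array([418. ,  76.2]), array([ 33.7, 119. ]), 77.3) [0.08799449 0.08986937]
top 2 (array([385.9,  98.3]), array([50.6,  0. ]), -158.0) [0.0964243 0.096431 ]
```

View pics/s2.png

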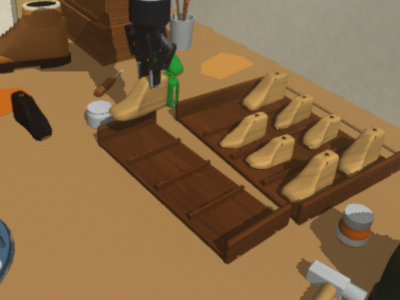

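The side view shows the long last held level above the leftmost bench bay, around crop px (140,105). I'll lower it.

Request:
servo_tool(series="0.6 -0.0025 0 0.02 0 0 0; 0.6 -0.0025 0 0.04 0 0 0; 0.6 -0.0025 0 0.055 0 0 0; 0.6 -0.0025 0 0.065 0 0 0; 0.6 -0.0025 0 0.07 0 0 0; 0.6 -0.0025 0 0.073 0 0 0; 0.6 -0.0025 0 0.0755 0 0 0; 0.6 -0.0025 0 0.0755 0 0 0; 0.6 -0.0025 0 0.0755 0 0 0")

```text
time_s: 5.6
eef_pos: [0.4491, 0.0893, 0.0729]
eef_rot: [0.001, -0.03, 1.0, -0.0]
wrist_force: [-0.1, 0.8, -1.8]
opening: 0.357
grasp_force: 59.7
```

```bash
python3 t.py 446,89.2,72,3.45; python3 - <<'E'
from m import *
c=cam('wrist'); W=cloud(c); hsv=cv2.cvtColor(c['img'],cv2.COLOR_RGB2HSV)
O=np.array([435,-49.6]);a=np.radians(3.45);X=np.array([np.cos(a),np.sin(a)]);Y=np.array([-X[1],X[0]])
L=W[...,:2]*1e3-O; lx=L@X; ly=L@Y
m=(hsv[...,2]>110)&(abs(ly-138)<40)&(abs(lx)<90)&(W[...,2]>.013)&(W[...,2]<.05)
P=lx[m]; print(m.sum(),'toe x',np.percentile(P,[0.3,1,3]),'want -62','z',np.percentile(W[...,2][m],[1,50]),'y range',np.percentile(ly[m],[1,99]))
save('w3',c['img'])
E
```

```text
t 5.6 p [449.1  89.3  72.9] tilt [ 0.002 -0.    -1.   ] open 30.3 gf 59.7 F [-0.1  0.8 -1.8]
446,89.2,72,3.45 -> [0.0031 0.0001 0.0009] [-0.01  0.09 -0.  ]
5946 toe x [-57.45364967 -56.91187503 -55.80308547] want -62 z [0.0243521  0.03699659] y range [117.15942594 162.96544445]
```

View pics/w3.png

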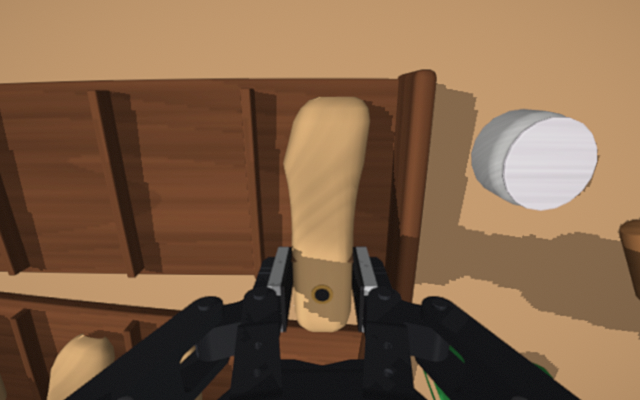

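The last is in the bay, with its toe at (330,97) and its heel at (325,330). It sits about 3 mm too far back and roughly 1 mm above the floor.

Request:
servo_tool(series="0.6 0.0035 0 0.0005 0 0 0; 0.6 0.0035 0 0.001 0 0 0; 0.6 0.0035 0 0.001 0 0 0")

```text
time_s: 5.9
eef_pos: [0.4456, 0.0891, 0.0724]
eef_rot: [0.001, -0.03, 1.0, -0.0]
wrist_force: [-1.2, 0.5, 5.7]
opening: 0.351
grasp_force: 60.6
```

```bash
python3 t.py 446,89.2,72,3.45
```

```text
t 5.9 p [445.6  89.1  72.4] tilt [ 0.002 -0.    -1.   ] open 29.8 gf 60.6 F [-1.2  0.5  5.7]
446,89.2,72,3.45 -> [-0.0004  0.0001  0.0004] [-0.02  0.13  0.  ]
```

Contact force is 5.7 N, so it's on the floor. I'll release, rise straight up and check.

Request:
servo_tool(series="0 0 0 0 0 0 0; -0.3 0 0 0 0 0 0; -0.3 0 0 0 0 0 0; -0.3 0 0 -0.01 0 0 0; -0.3 0 0 -0.03 0 0 0; -0.3 0 0 -0.055 0 0 0; -0.3 0 0 -0.085 0 0 0; -0.3 0 0 -0.115 0 0 0; -0.3 0 0 -0.14 0 0 0; -0.3 0 0 -0.16 0 0 0; -0.3 0 0 -0.16 0 0 0")

```text
time_s: 6.82
eef_pos: [0.4473, 0.089, 0.2366]
eef_rot: [0.004, -0.03, 1.0, -0.0]
wrist_force: [0.7, -0.4, -0.6]
opening: 0.65
grasp_force: 0.0
```

```bash
cat > chk.py <<'E'
from m import *
import sys
O=np.array([435,-49.6]);a=np.radians(3.45);X=np.array([np.cos(a),np.sin(a)]);Y=np.array([-X[1],X[0]])
def chk(cn,by):
    c=cam(cn); W=cloud(c); hsv=cv2.cvtColor(c['img'],cv2.COLOR_RGB2HSV)
    L=W[...,:2]*1e3-O; lx=L@X; ly=L@Y
    m=(hsv[...,2]>110)&(abs(ly-by)<42)&(abs(lx)<80)&(W[...,2]>.016)&(W[...,2]<.1)
    if m.sum()<50: return print(cn,'none')
    zt=np.percentile(W[...,2][m],97); t=m&(W[...,2]>zt-.008)
    r=cv2.minAreaRect(np.stack([lx[t],ly[t]],1).astype(np.float32))
    print(cn,by,'x range',np.round(np.percentile(lx[m],[.5,99.5]),1),'zt',round(zt*1e3,1),'ankle c',np.round(r[0],1),np.round(r[1],1),round(r[2],1),'y',np.round(np.percentile(ly[m],[1,99])-by,1))
    return c
for a_ in sys.argv[1:]:
    for cn in ('wrist','top','side'): chk(cn,float(a_))
E
python3 chk.py 138; python3 t.py 627,-20.7,150,0.2 627,-20.7,55,0.2
```

```text
wrist 138.0 x range [-60.2  58.8] zt 82.7 ankle c [ 31.1 138.4] [60.3 28.7] 0.9 y [-19.5  24.1]
top 138.0 x range [-62.3   9. ] zt 76.7 ankle c [ -0.6 140.5] [31.3 15.2] 76.1 y [-20.8  24.9]
side 138.0 x range [-60.5  57.6] zt 82.0 ankle c [ 30.3 137.5] [32.1 59.8] 86.0 y [-21.8  18.7]
t 6.97 p [444.3  89.1 230.9] tilt [-0. -0. -1.] open 55.3 gf 0.0 F [-0.2 -0.1 -0.6]
627,-20.7,150,0.2 -> [-0.1758 -0.1206  0.0808] [ 0.   -0.02  3.25]
627,-20.7,55,0.2 -> [-0.1758 -0.1206  0.1758] [ 0.   -0.02  3.25]
```

The long last stands centred: x range about ±60, ankle at y 138, top at 82 mm. Next is the slim last.

Request:
servo_tool(series="-0.3 -0.02 -0.014 0 0 0 1.5; -0.3 -0.045 -0.031 0.01 0 0 3.2; -0.3 -0.075 -0.052 0.02 0 0 3.2; -0.3 -0.105 -0.072 0.035 0 0 3.2; -0.3 -0.135 -0.093 0.05 0 0 3.2; -0.3 -0.158 -0.108 0.065 0 0 3.2; -0.3 -0.172 -0.118 0.075 0 0 3.2; -0.3 -0.176 -0.1205 0.08 0 0 3.2; -0.3 -0.176 -0.1205 0.08 0 0 3.2; -0.3 -0.176 -0.1205 0.08 0 0 3.2")

```text
time_s: 7.8
eef_pos: [0.6262, -0.02, 0.1498]
eef_rot: [-0.002, -0.002, 1.0, 0.0]
wrist_force: [-0.3, -0.7, 0.6]
opening: 0.651
grasp_force: 0.0
```

```bash
cat > g.py <<'E'
from m import *
import sys
# close look at the last under the gripper, in world axes: approx x,y of ankle
x,y=map(float,sys.argv[1:])
c=cam('wrist'); W=cloud(c); hsv=cv2.cvtColor(c['img'],cv2.COLOR_RGB2HSV)
m=(hsv[...,2]>110)&(hsv[...,1]<150)&(W[...,2]>.025)&(W[...,2]<.1)&(abs(W[...,1]*1e3-y)<38)&(abs(W[...,0]*1e3-x+15)<75)
n,l,s,cc=cv2.connectedComponentsWithStats(m.astype(np.uint8)); i=1+np.argmax(s[1:,4]); P=W[l==i]
zt=np.percentile(P[:,2],97); T=P[P[:,2]>zt-.008]
print('zt',round(zt*1e3),'rect',*rect(P),'top',*rect(T))
E
python3 g.py 627 -20.7; python3 t.py 627,-20.7,55,0.2
```

```text
zt 67 rect [613.1 -22.8] [ 39.3 110. ] 82.9 top [639.6 -20.4] [24.5 57.9] 89.5
t 7.85 p [626.6 -19.8 150.8] tilt [-0.002  0.001 -1.   ] open 55.5 gf 0.0 F [0.1 0.7 0.2]
627,-20.7,55,0.2 -> [-0.0006 -0.001   0.0958] [ 0.03 -0.09  0.07]
```

Request:
servo_tool(series="-0.3 -0.0015 -0.001 0.025 0 0 0.5; -0.3 -0.0015 -0.001 0.05 0 0 0.5; -0.3 -0.0015 -0.001 0.075 0 0 0.5; -0.3 -0.0015 -0.001 0.09 0 0 0.5; -0.3 -0.0015 -0.001 0.095 0 0 0.5; 0.6 -0.0015 -0.001 0.095 0 0 0.5; 0.6 -0.0015 -0.001 0.095 0 0 0.5; 0.6 -0.0015 -0.001 0.095 0 0 0.5; 0.6 -0.0015 -0.001 0.095 0 0 0.5; 0.6 -0.0015 -0.001 0.095 0 0 0.5; 0.6 -0.0015 -0.001 0.095 0 0 0.5")

```text
time_s: 8.77
eef_pos: [0.6306, -0.0216, 0.0584]
eef_rot: [0.002, 0.002, 1.0, -0.0]
wrist_force: [-1.3, 1.8, 8.0]
opening: 0.278
grasp_force: 59.7
```

```bash
python3 t.py 628,-20.7,135,-0.5 449.3,-2.7,135,3.45  449.3,-2.7,55,3.45
```

```text
t 8.77 p [630.6 -21.6  58.4] tilt [ 0.003 -0.    -1.   ] open 23.6 gf 59.7 F [-1.3  1.8  8. ]
628,-20.7,135,-0.5 -> [ 0.0023  0.0008 -0.0766] [-0.02  0.19  0.25]
449.3,-2.7,135,3.45 -> [ 0.1811  0.0181 -0.0772] [-0.02  0.19 -3.7 ]
449.3,-2.7,55,3.45 -> [0.1814 0.0181 0.0028] [-0.02  0.19 -3.7 ]
```

Request:
servo_tool(series="0.6 0 0 -0.02 0 0 0; 0.6 0 0 -0.045 0 0 0; 0.6 0 0 -0.065 0 0 0; 0.6 0.015 0.001 -0.078 0 0 -1; 0.6 0.04 0.004 -0.08 0 0 -2; 0.6 0.07 0.007 -0.08 0 0 -3; 0.6 0.1 0.01 -0.08 0 0 -3.7; 0.6 0.13 0.013 -0.08 0 0 -3.7; 0.6 0.155 0.0155 -0.08 0 0 -3.7; 0.6 0.173 0.0175 -0.08 0 0 -3.7; 0.6 0.18 0.018 -0.08 0 0 -3.7; 0.6 0.18 0.018 -0.08 0 0 -3.7")

```text
time_s: 9.77
eef_pos: [0.4484, -0.0027, 0.1366]
eef_rot: [0.0, -0.03, 1.0, -0.0]
wrist_force: [0.7, -0.5, -1.7]
opening: 0.273
grasp_force: 59.1
```

```bash
python3 t.py 449.3,-2.7,59,3.45
```

```text
t 9.77 p [448.4  -2.7 136.6] tilt [ 0.001 -0.    -1.   ] open 23.2 gf 59.1 F [ 0.7 -0.5 -1.7]
449.3,-2.7,59,3.45 -> [-0.0008 -0.0001  0.0776] [-0.02  0.03 -0.01]
```

Request:
servo_tool(series="0.6 -0.001 0 0.02 0 0 0; 0.6 -0.001 0 0.04 0 0 0; 0.6 -0.001 0 0.057 0 0 0; 0.6 -0.001 0 0.067 0 0 0; 0.6 -0.001 0 0.073 0 0 0; 0.6 -0.001 0 0.076 0 0 0; 0.6 -0.001 0 0.0775 0 0 0; 0.6 -0.001 0 0.0775 0 0 0; 0.6 -0.001 0 0.0775 0 0 0")

```text
time_s: 10.52
eef_pos: [0.451, -0.0029, 0.0594]
eef_rot: [0.001, -0.03, 1.0, -0.0]
wrist_force: [0.1, -0.3, -0.9]
opening: 0.276
grasp_force: 59.1
```

```bash
python3 t.py 449.3,-2.7,59,3.45; python3 chk.py 46 | cut -c1-90
```

```text
t 10.52 p [451.   -2.9  59.4] tilt [ 0.001 -0.    -1.   ] open 23.5 gf 59.1 F [ 0.1 -0.3 -0.9]
449.3,-2.7,59,3.45 -> [0.0017 0.0003 0.0004] [-0.03  0.08 -0.01]
wrist 46.0 x range [-55.1  52.6] zt 67.9 ankle c [27.3 42.3] [35.3 57.3] 80.9 y [-16.4  18
top 46.0 x range [-46.6   2.7] zt 53.5 ankle c [-9.8 48. ] [26.4 10.4] 67.2 y [-18.9  20. 
side 46.0 x range [-55.8  52.1] zt 66.8 ankle c [23.8 37.3] [33.  55.7] 74.2 y [-19.6  15.
```

Request:
servo_tool(series="0.6 0.0012 0 0.001 0 0 0; 0.6 0.0012 0 0.0018 0 0 0; 0.6 0.0012 0 0.0018 0 0 0; 0 0.0012 0 0.0018 0 0 0; -0.3 0.0012 0 0.0018 0 0 0; -0.3 0.0012 0 0.0018 0 0 0; -0.3 0.0012 0 -0.01 0 0 0; -0.3 0.0012 0 -0.035 0 0 0; -0.3 0.0012 0 -0.065 0 0 0; -0.3 0.0012 0 -0.1 0 0 0; -0.3 0.0012 0 -0.13 0 0 0; -0.3 0.0012 0 -0.13 0 0 0")

```text
time_s: 11.67
eef_pos: [0.4528, -0.0038, 0.1949]
eef_rot: [0.005, -0.03, 1.0, -0.002]
wrist_force: [1.4, -0.1, 0.6]
opening: 0.649
grasp_force: 0.0
```

```bash
python3 chk.py 46; python3 t.py 622,-104.6,150,-6
```

```text
wrist 46.0 x range [-56.6  53.4] zt 66.7 ankle c [26.5 46.4] [24.8 58. ] 89.4 y [-16.2  19.3]
top 46.0 x range [-58.4  17.7] zt 65.9 ankle c [ 6.5 42. ] [14.2 24. ] 77.7 y [-16.9  13.8]
side 46.0 x range [-55.7  51.2] zt 66.2 ankle c [25.2 44.8] [25.3 56.5] 88.4 y [-17.8  15.6]
t 11.82 p [448.8  -2.7 188.3] tilt [-0. -0. -1.] open 55.4 gf 0.0 F [-0.7  0.4  0.2]
622,-104.6,150,-6 -> [-0.1668 -0.1121  0.0383] [-0.   -0.    9.45]
```

Slim is placed, centred within about 1 mm. Next is the small last.

Request:
servo_tool(series="-0.3 -0.02 -0.013 0 0 0 3; -0.3 -0.045 -0.03 0.005 0 0 6; -0.3 -0.075 -0.05 0.01 0 0 9.4; -0.3 -0.105 -0.07 0.02 0 0 9.4; -0.3 -0.135 -0.09 0.028 0 0 9.4; -0.3 -0.155 -0.104 0.035 0 0 9.4; -0.3 -0.167 -0.112 0.038 0 0 9.4; -0.3 -0.167 -0.112 0.038 0 0 9.4; -0.3 -0.167 -0.112 0.038 0 0 9.4")

```text
time_s: 12.57
eef_pos: [0.621, -0.1043, 0.1478]
eef_rot: [-0.002, 0.052, 0.999, 0.001]
wrist_force: [0.5, 0.3, -0.2]
opening: 0.648
grasp_force: 0.0
```

```bash
python3 g.py 622 -104.6; python3 t.py 622,-104.6,53,-6
```

```text
zt 62 rect [ 608.  -105.5] [43.9 96.4] 73.5 top [ 631.3 -105.5] [24.9 50.9] 83.3
t 12.62 p [ 620.9 -103.9  148.6] tilt [-0.004  0.002 -1.   ] open 55.3 gf 0.0 F [-0.1  0.2 -0.3]
622,-104.6,53,-6 -> [-0.0016 -0.0007  0.0956] [ 0.06 -0.23  0.04]
```

Request:
servo_tool(series="-0.3 -0.001 -0.0005 0.025 0 0 0.5; -0.3 -0.001 -0.0005 0.05 0 0 0.5; -0.3 -0.001 -0.0005 0.075 0 0 0.5; -0.3 -0.001 -0.0005 0.09 0 0 0.5; -0.3 -0.001 -0.0005 0.0945 0 0 0.5; 0.6 -0.001 -0.0005 0.0945 0 0 0.5; 0.6 -0.001 -0.0005 0.0945 0 0 0.5; 0.6 -0.001 -0.0005 0.0945 0 0 0.5; 0.6 -0.001 -0.0005 0.0945 0 0 0.5; 0.6 -0.001 -0.0005 0.0945 0 0 0.5; 0.6 -0.001 -0.0005 0.0945 0 0 0.5")

```text
time_s: 13.53
eef_pos: [0.6245, -0.1053, 0.0581]
eef_rot: [0.001, 0.056, 0.998, -0.0]
wrist_force: [-0.5, 2.4, 6.3]
opening: 0.256
grasp_force: 59.6
```

```bash
python3 t.py 622,-104.6,135,-6 452.8,-94.6,135,3.45
```

```text
t 13.53 p [ 624.5 -105.3   58.1] tilt [ 0.003 -0.001 -1.   ] open 21.8 gf 59.6 F [-0.5  2.4  6.3]
622,-104.6,135,-6 -> [ 0.0024  0.0004 -0.0769] [-0.02  0.15 -0.45]
452.8,-94.6,135,3.45 -> [ 0.1716 -0.0087 -0.0774] [-0.03  0.15 -9.9 ]
```

Request:
servo_tool(series="0.6 0 0 -0.02 0 0 0; 0.6 0 0 -0.045 0 0 0; 0.6 0 0 -0.065 0 0 0; 0.6 0.015 -0.001 -0.078 0 0 -2; 0.6 0.04 -0.002 -0.08 0 0 -4; 0.6 0.07 -0.004 -0.08 0 0 -6; 0.6 0.1 -0.005 -0.08 0 0 -8; 0.6 0.13 -0.007 -0.08 0 0 -9.9; 0.6 0.15 -0.008 -0.08 0 0 -9.9; 0.6 0.164 -0.0085 -0.08 0 0 -9.9; 0.6 0.171 -0.0085 -0.08 0 0 -9.9; 0.6 0.171 -0.0085 -0.08 0 0 -9.9")

```text
time_s: 14.53
eef_pos: [0.4517, -0.0943, 0.1364]
eef_rot: [0.0, -0.03, 1.0, -0.0]
wrist_force: [-0.2, 0.8, -0.7]
opening: 0.257
grasp_force: 58.5
```

```bash
python3 t.py 452.8,-94.6,59,3.45
```

```text
t 14.53 p [451.7 -94.3 136.4] tilt [ 0. -0. -1.] open 21.8 gf 58.5 F [-0.2  0.8 -0.7]
452.8,-94.6,59,3.45 -> [-0.0011 -0.0004  0.0774] [-0.01  0.01 -0.03]
```

Request:
servo_tool(series="0.6 -0.001 -0.0004 0.02 0 0 0; 0.6 -0.001 -0.0004 0.04 0 0 0; 0.6 -0.001 -0.0004 0.057 0 0 0; 0.6 -0.001 -0.0004 0.067 0 0 0; 0.6 -0.001 -0.0004 0.073 0 0 0; 0.6 -0.001 -0.0004 0.076 0 0 0; 0.6 -0.001 -0.0004 0.0775 0 0 0; 0.6 -0.001 -0.0004 0.0775 0 0 0; 0.6 -0.001 -0.0004 0.0775 0 0 0")

```text
time_s: 15.28
eef_pos: [0.4543, -0.095, 0.0594]
eef_rot: [0.001, -0.03, 1.0, -0.0]
wrist_force: [0.4, 0.2, 0.3]
opening: 0.26
grasp_force: 58.6
```

```bash
python3 t.py 452.8,-94.6,59,3.45; python3 chk.py -46 | cut -c1-90
```

```text
t 15.28 p [454.3 -95.   59.4] tilt [ 0.001 -0.001 -1.   ] open 22.1 gf 58.6 F [0.4 0.2 0.3]
452.8,-94.6,59,3.45 -> [0.0014 0.0005 0.0004] [-0.04  0.07 -0.  ]
wrist -46.0 x range [-46.8  45.2] zt 87.4 ankle c [ 16.3 -51.8] [44.6 24.2] 89.2 y [-18.6 
top none
side -46.0 x range [-47.5  42.6] zt 63.1 ankle c [ 17.9 -53.5] [33.1 46.9] 60.8 y [-20.4
```

Request:
servo_tool(series="0.6 0.0012 0 0.001 0 0 0; 0.6 0.0012 0 0.0015 0 0 0; 0.6 0.0012 0 0.0015 0 0 0; 0 0.0012 0 0.0015 0 0 0; -0.3 0.0012 0 0.0015 0 0 0; -0.3 0.0012 0 0.0015 0 0 0; -0.3 0.0012 0 -0.01 0 0 0; -0.3 0.0012 0 -0.035 0 0 0; -0.3 0.0012 0 -0.065 0 0 0; -0.3 0.0012 0 -0.1 0 0 0; -0.3 0.0012 0 -0.13 0 0 0; -0.3 0.0012 0 -0.13 0 0 0")

```text
time_s: 16.43
eef_pos: [0.4559, -0.0964, 0.195]
eef_rot: [0.005, -0.03, 1.0, -0.003]
wrist_force: [1.1, -0.8, 0.5]
opening: 0.651
grasp_force: 0.0
```

```bash
python3 chk.py -46; python3 t.py 616.5,-209,155,-0.5
```

```text
wrist -46.0 x range [-48.1  45.6] zt 62.6 ankle c [ 22.  -46.6] [24.9 50.1] 89.2 y [-18.3  21.4]
top -46.0 x range [-27.1  21.3] zt 62.4 ankle c [ 11.9 -34.4] [ 6.5 17.8] 83.1 y [ 7.5 24.2]
side -46.0 x range [-48.5  42.6] zt 62.0 ankle c [ 21.7 -46.8] [49.3 25.6] 1.9 y [-19.8  18.4]
t 16.58 p [452.2 -94.7 188.4] tilt [ 0. -0. -1.] open 55.2 gf 0.0 F [-1.2 -0.7 -0.3]
616.5,-209,155,-0.5 -> [-0.1572 -0.124   0.0334] [-0.    0.    3.95]
```

Small is placed and centred. The boot is last.

Request:
servo_tool(series="-0.3 -0.02 -0.016 0 0 0 2; -0.3 -0.045 -0.035 0.003 0 0 4; -0.3 -0.075 -0.059 0.008 0 0 4; -0.3 -0.105 -0.083 0.016 0 0 4; -0.3 -0.13 -0.103 0.025 0 0 4; -0.3 -0.148 -0.117 0.03 0 0 4; -0.3 -0.157 -0.124 0.033 0 0 4; -0.3 -0.157 -0.124 0.033 0 0 4; -0.3 -0.157 -0.124 0.033 0 0 4")

```text
time_s: 17.33
eef_pos: [0.6151, -0.2086, 0.1527]
eef_rot: [-0.002, 0.005, 1.0, 0.001]
wrist_force: [-0.0, 0.4, 0.4]
opening: 0.649
grasp_force: 0.0
```

```bash
python3 g.py 616.5 -209; python3 t.py 616.5,-209,75,-0.5
```

```text
zt 88 rect [ 601.4 -211.8] [ 47.4 104.4] 80.0 top [ 628.9 -209.2] [27.7 49.9] 89.6
t 17.38 p [ 615.2 -208.3  153.6] tilt [-0.003  0.002 -1.   ] open 55.3 gf 0.0 F [-0.5  0.3  0.3]
616.5,-209,75,-0.5 -> [-0.0016 -0.0009  0.0786] [ 0.11 -0.2  -0.05]
```

Request:
servo_tool(series="-0.3 -0.001 -0.0008 0.02 0 0 0; -0.3 -0.001 -0.0008 0.045 0 0 0; -0.3 -0.001 -0.0008 0.065 0 0 0; -0.3 -0.001 -0.0008 0.077 0 0 0; -0.3 -0.001 -0.0008 0.077 0 0 0; 0.6 -0.001 -0.0008 0.077 0 0 0; 0.6 -0.001 -0.0008 0.077 0 0 0; 0.6 -0.001 -0.0008 0.077 0 0 0; 0.6 -0.001 -0.0008 0.077 0 0 0; 0.6 -0.001 -0.0008 0.077 0 0 0; 0.6 -0.001 -0.0008 0.077 0 0 0")

```text
time_s: 18.3
eef_pos: [0.6189, -0.2104, 0.0808]
eef_rot: [0.002, 0.005, 1.0, -0.001]
wrist_force: [0.2, 1.3, 6.3]
opening: 0.319
grasp_force: 59.8
```

```bash
python3 t.py 459,-186.3,160,3.45
```

```text
t 18.3 p [ 618.9 -210.4   80.8] tilt [ 0.003 -0.001 -1.   ] open 27.1 gf 59.8 F [0.2 1.3 6.3]
459,-186.3,160,3.45 -> [ 0.1598  0.0225 -0.0798] [-0.08  0.18 -4.01]
```

Request:
servo_tool(series="0.6 0 0 -0.02 0 0 0; 0.6 0 0 -0.045 0 0 0; 0.6 0 0 -0.065 0 0 0; 0.6 0.015 0.002 -0.08 0 0 -1; 0.6 0.04 0.006 -0.083 0 0 -2.5; 0.6 0.07 0.01 -0.083 0 0 -4; 0.6 0.1 0.014 -0.083 0 0 -4; 0.6 0.125 0.018 -0.083 0 0 -4; 0.6 0.145 0.02 -0.083 0 0 -4; 0.6 0.156 0.022 -0.083 0 0 -4; 0.6 0.159 0.0225 -0.083 0 0 -4; 0.6 0.159 0.0225 -0.083 0 0 -4")

```text
time_s: 19.3
eef_pos: [0.4584, -0.1859, 0.162]
eef_rot: [0.0, -0.03, 1.0, -0.0]
wrist_force: [0.2, -0.1, -1.7]
opening: 0.321
grasp_force: 59.3
```

```bash
python3 t.py 459,-186.3,82,3.45
```

```text
t 19.3 p [ 458.4 -185.9  162. ] tilt [ 0. -0. -1.] open 27.3 gf 59.3 F [ 0.2 -0.1 -1.7]
459,-186.3,82,3.45 -> [-0.0006 -0.0004  0.08  ] [-0.02  0.02 -0.04]
```

Request:
servo_tool(series="0.6 -0.0005 -0.0004 0.02 0 0 0; 0.6 -0.0005 -0.0004 0.04 0 0 0; 0.6 -0.0005 -0.0004 0.058 0 0 0; 0.6 -0.0005 -0.0004 0.069 0 0 0; 0.6 -0.0005 -0.0004 0.075 0 0 0; 0.6 -0.0005 -0.0004 0.078 0 0 0; 0.6 -0.0005 -0.0004 0.08 0 0 0; 0.6 -0.0005 -0.0004 0.08 0 0 0; 0.6 -0.0005 -0.0004 0.08 0 0 0")

```text
time_s: 20.05
eef_pos: [0.4599, -0.1867, 0.0825]
eef_rot: [0.001, -0.03, 1.0, -0.0]
wrist_force: [-0.0, 0.2, -1.6]
opening: 0.324
grasp_force: 59.3
```

```bash
python3 t.py 459,-186.3,81,3.45; python3 chk.py -138 | cut -c1-90
```

```text
t 20.05 p [ 459.9 -186.7   82.5] tilt [ 0.001 -0.001 -1.   ] open 27.5 gf 59.3 F [-0.   0.2 -1.6]
459,-186.3,81,3.45 -> [0.0009 0.0004 0.0015] [-0.05  0.06  0.  ]
wrist -138.0 x range [-50.1  48.4] zt 90.3 ankle c [  27.  -138.5] [26.9 49.1] 90.0 y [-19
top -138.0 x range [-26.2  52.1] zt 90.7 ankle c [  46.1 -132.8] [10.7 21.8] 26.3 y [-3.5 
side -138.0 x range [-51.4  46.5] zt 89.0 ankle c [  16.  -140.9] [41.7 55.5] 39.4 y [-22.
```

Request:
servo_tool(series="0.6 0.0012 0.0002 0.001 0 0 0; 0.6 0.0012 0.0002 0.0022 0 0 0; 0.6 0.0012 0.0002 0.0022 0 0 0; 0 0.0012 0.0002 0.0022 0 0 0; -0.3 0.0012 0.0002 0.0022 0 0 0; -0.3 0.0012 0.0002 0.0022 0 0 0; -0.3 0.0012 0 -0.01 0 0 0; -0.3 0.0012 0 -0.035 0 0 0; -0.3 0.0012 0 -0.065 0 0 0; -0.3 0.0012 0 -0.1 0 0 0; -0.3 0.0012 0 -0.13 0 0 0; -0.3 0.0012 0 -0.16 0 0 0")

```text
time_s: 21.2
eef_pos: [0.458, -0.1862, 0.2433]
eef_rot: [0.0, -0.03, 1.0, -0.0]
wrist_force: [1.0, -0.2, -0.6]
opening: 0.648
grasp_force: 0.0
```

```bash
python3 chk.py -138 -46 46 138|grep -v top; python3 -c "
from h import *; c=cam('side'); save('s9',c['img'][100:,150:]); print(np.round(ctrl.get_obs()['eef_pos'],3))"
```

```text
wrist -138.0 x range [-51.9  49.6] zt 88.7 ankle c [  26.4 -137.2] [51.1 27.3] 0.9 y [-19.3  24.8]
side -138.0 x range [-52.7  45.6] zt 87.5 ankle c [  24.4 -137. ] [29.7 51. ] 88.0 y [-21.1  21.9]
wrist -46.0 x range [-48.6  45.4] zt 62.7 ankle c [ 22.7 -47. ] [24.7 49.1] 89.8 y [-19.6  20.6]
side -46.0 x range [-48.3  42.4] zt 62.2 ankle c [ 20.5 -47. ] [24.6 48.2] 89.4 y [-20.3  18.7]
wrist 46.0 x range [-55.6  53.3] zt 66.7 ankle c [26.  45.7] [24.5 59.1] 88.7 y [-17.2  16.3]
side 46.0 x range [-56.9  51.4] zt 66.1 ankle c [25.  45.4] [25.2 57.9] 88.7 y [-17.5  15. ]
wrist 138.0 x range [-59.5  58.7] zt 82.5 ankle c [ 30.3 138.1] [61.2 31. ] 1.8 y [-21.8  19.6]
side 138.0 x range [-60.6  57.1] zt 82.0 ankle c [ 27.4 137.2] [59.6 30.3] 0.9 y [-22.6  19.1]
[ 0.458 -0.186  0.241]
```

View pics/s9.png

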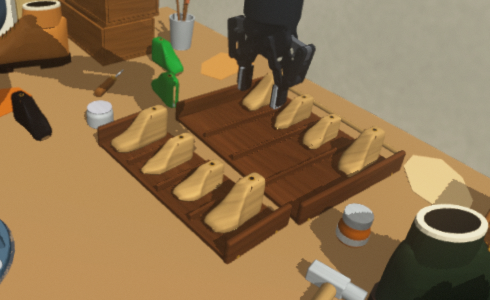

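All four right-foot lasts stand upright in the bench bays, at crop px (140,130), (168,153), (200,180) and (235,200). The left-foot lasts are undisturbed and the gripper is clear, so I'll hand in.

```bash
python3 -c "
from bench import ctrl; print(ctrl.hand_in())"
```

```text
the job is handed in; nothing more can be done
None
```

I moved the four right-foot lasts to the bench rack in order (long, slim, small, boot); all stand upright within about 2 mm of their bay centres by my last camera check, the left-foot lasts were not moved, and the job was handed in at about 22 s with no verdict returned.

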